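# Let the dead-weight press down on a mended tin wing

## Robot

A 6-joint arm with a two-finger parallel gripper is mounted at the origin on the work surface. World frame = base frame: x ahead of the robot, y to its left, z up, the work surface at z = 0. Lengths are in m, angles in rad, forces in N, time in s.
With the tool pointing down it reaches from about 0.375 to 0.9 m from the base axis. Payload 3.1 kg.
Tool frame: the origin (TCP) lies midway between the tips of the shut fingers; the grasp point (between the pads) lies 19 mm behind it (pinch_z is the distance from the TCP to the grasp point, in m); z points along the fingers, y is the line along which they close (so a half turn about z gives the same grasp; the last joint's range is limited). The gripper opens to 85 mm and grips with 20 to 120 N. Pads are 22 mm wide; open, the fingers measure 114 mm over their backs; the gripper's body (76 mm by 85 mm) begins 54 mm behind the grasp point. The pads swing forward as they close: fully open they stand 13 mm farther back than shut.
Start: joints at [0.973, 0.527, 1.433, -0, 1.181, -0.178], TCP at [0.255, 0.571, 0.231] pointing down, gripper open.
Joint ranges: [-3.08, 3.08], [-0.75, 2.2], [0.22, 2.44], [-1.43, 4.57], [0, 2.65], [-2.85, 2.85]. Speed limits (rad/s): [2.79, 2.79, 3.14, 3.14, 3.14, 3.14].

## Interface

Orientations are given as a unit quaternion [x, y, z, w].
In Python, from station import sense, snapshot, camera_params, sign_off, pinch_z gives the robot as it stands. The module is installed in compiled form; this text tells all that it offers.
- The arm moves only by the shell command python3 -m handwheel 'ROWS' [FORCE]. ROWS is JSON, a list that holds one entry, the list of rows, each a list of 7 numbers: the turn, a rotation vector about the tool's x, y, z in degrees, then the shift along the tool's x, y, z in m, then the opening, from 0 (shut) to 1 (fully open). A call has 1 to 20 rows; each row shifts and turns the commanded pose from where the row before left it, along the tool's axes as they then stand; what a row does not reach is not made up. A row lasts 1/8 s, in which the tool goes at most 62.5 mm and 10.7 degrees, less where a joint would pass 70% of its speed; a pose out of reach is approached as far as the arm can. A call with a gripper value outside its range is refused whole. The fingers move at their own pace and stop on an object; FORCE is the grip in N (left out, the last holds). Time passes only in rows, so rows that do not move let the fingers close. It gives the time, the measured TCP pose, the force, the opening and the grip force at its end, in the units of the state.
- sense(): the state, without advancing time (a new reading comes with each control period).
- snapshot(name): name is "scene" or "top"; returns the picture (384x512x3 uint8, red, green, blue); there is no depth.
- camera_params(name): a dict with "fx", "fy", "cx", "cy" (pixels), "world_to_cam" (4x4, takes a point from world to camera coordinates). Camera axes: x right, y down, z forward; pixel columns grow to the right and rows downward; lengths in m; the calibration is good to about 2 mm. A picture is of the moment at which its call begins. camera_params takes no time and is no camera call.
- sign_off(): hands the job in; it is judged then, once.
The state is a dict: "t": time; "q": joint angles; "qd": joint speeds; "tau": joint torques, N m; "tcp_pos": TCP position; "tool_rot": TCP orientation; "force": force on the tool from outside, world axes, zero at the start; "ft_torque": the same for the moment, N m; "finger_gap": opening from 0.0 (shut) to 1.0 (fully open); "gripper_force": force on a finger pad.
Only numpy, scipy, OpenCV 4.12 (cv2) and the standard library are available. Lean on these libraries where they do the work, as an engineer would, in place of code of your own. Each camera call takes 0.05 s, during which the arm holds its last target. There are 200 camera calls.

## Task

The pale blue tin airplane's wing has been glued and must be weighted while it sets. Throw the press's pawl lever over to its release side, wind the crank up a touch to take the load so that the pawl springs out of the ratchet wheel, then let the crank turn back slowly under the load until the weighted head rests gently with its whole weight on the wing, without forcing it down, and let go of the crank. Move the head by its crank only, leave the lever thrown over, touch neither head nor airplane, and leave the other things on the bench where they are.

Things in the scene. Friction and masses are not known exactly. Their poses are not given: they have to be found in the camera images.
- stand: Dark iron press stand, fixed to the bench: base plate 240 (x) x 150 (y) x 18 mm and, on the half towards the robot, two upright cheek plates (outer faces 25 mm either side of the middle, up to 232 mm high) that carry crank, ratchet and rack. Origin: centre of the base's underside. Its z is up; its x points from the cheeks towards the head and airplane; the crank is on its +y side, ratchet wheel, pawl and lever on its -y side
- axle (a point): Point on the horizontal crank axle (parallel to the stand's y axis), in the plane of the middle of the handle; 170 mm above the bench. The handle's middle circles it at a radius of 55 mm in the stand's x-z plane
- handle_grip (a point): Middle of the crank's wooden handle: a round sleeve 20 mm in diameter and 50 mm long, parallel to the stand's y axis, free to spin on its pin, open to the +y side; the 8 mm thick crank arm starts 30 mm from the middle on the -y side. At the start it stands near the top of its circle. The load pulls it over the top towards the stand's +x and down, with about 3 to 5 N at the handle
- crank (a joint): Crank angle in rad; grows as the load goes down (handle moving over the top towards +x of the stand). 0 is with the handle 10 degrees short of straight up, on its -x side; negative is wound further up. Stops at -0.75 and 1.9. 1 rad moves the head by 25 mm, up or down: the rack drives the head both ways. With the pawl in, the wheel (14 teeth, 0.449 rad apart) can only be wound up
- lever_knob (a point): Centre of the steel ball (18 mm) on the top end of the pawl lever, 54 mm to the -y side of the stand's middle plane, about 271 mm above the bench; it swings in the stand's x-z plane at a radius of 60 mm about a pivot that lies 45 mm to +x of and 45 mm above the crank axle. It leans 20 degrees to the stand's -x (towards the cheeks' back) when holding
- selector (a joint): Pawl lever angle in rad: 0 holding (as at the start), 0.7 (stop) thrown over to release, ball moving 41 mm to the stand's +x. Friction keeps it where it is left; it takes about 2 to 3 N at the ball
- pawl (a joint): Angle in rad of the pawl against the lever that carries it through a spring; grows as the pawl's nose lifts. About 0 while holding; about -0.7 with the lever thrown over but the nose still jammed in the loaded ratchet; about -0.25 when it has sprung free. To free it the crank must be wound up 0.04 to 0.15 rad; there is then nothing but the crank handle to hold the load
- head: Weighted press head on a toothed rack, about 0.8 to 1.1 kg: steel disc 64 mm in diameter on an arm, cork pad below it, rack bar behind reaching 165 mm above the pad. Slides straight up and down. Origin: centre of the pad's underside
- pad (a point): Centre of the underside of the head's round cork pad (36 mm in diameter), straight above the wing at the start, 18 to 45 mm above it; a stiff spring lets the pad give against the head as it bears (8 N per mm, at most 6 mm)
- airplane: Pale blue tin high-wing toy airplane, loose on a wooden block (64 x 26 mm) on the stand's base, tail to the stand's +x: fuselage 105 x 28 x 34 mm, flat wing 44 x 150 x 5 mm above it on a strut. About 120 g. Origin: on the fuselage's underside, straight below the wing's centre. The wing's height differs: its top lies 46 to 66 mm above the origin, and this is not measured, so the landing must be felt. The tin bends if the head bears on it with more than 20 N
- vise: Brass hand vise lying on the bench, about 150 x 56 x 32 mm, a bystander. Origin: its underside, near its jaws
- duck: Cream celluloid toy duck, 60 mm tall, a bystander. Origin: centre of its underside
- rule_block: Steel block 60 x 34 x 34 mm with a short rule set in its top, a bystander. Origin: centre of its underside
Things that resemble listed ones, but are neither listed nor needed, are in the scene too. Leave any turquoise or yellow look-alike of the airplane alone.

How it is judged:
On the way, in this order (a step that is already met when the one before it is completed fails the run):
1. the pawl lever is thrown over to release while the loaded pawl still holds (value of joint selector above 0.55 rad and value of joint pawl below -0.45 rad), for 0.1 s.
2. the pawl has sprung out of the ratchet with the head still up, the crank in the fingers (value of joint selector above 0.55 rad and value of joint pawl above -0.38 rad and contact force between the fingers and crank above 0.3 N and value of joint crank below 0.35 rad), for 0.1 s.
At the end, for the whole second after the job is handed in: the head rests at rest (under 10 mm/s) on the wing with more than 5 N, its pad within 15 mm of the airplane's origin sideways, the airplane upright within 0.1 rad, the pawl lever past 0.5 rad on its release side and the pawl out of the ratchet (contact force between head and airplane above 5 N and linear speed of head below 0.01 m/s and value of joint selector above 0.5 rad and value of joint pawl above -0.38 rad and horizontal distance between pad and airplane below 0.015 m and angle between airplane's own z axis and vertical below 0.1 rad); the robot touches nothing.
It fails at once if the released head runs faster than 50 mm/s (linear speed of head above 0.05 m/s and value of joint selector above 0.3 rad).
It fails at once if the head bears on the wing with more than 20 N (contact force between head and airplane above 20 N).
It fails at once if the robot touches the head or the airplane (contact force between any of the fingers, the arm and head above 1 N or contact force between any of the fingers, the arm and airplane above 1 N).
It fails at once if the airplane is shifted more than 10 mm (distance of airplane from where it was at the start of the episode above 0.01 m).
It fails at once if a bystander is shifted more than 15 mm (distance of any of vise, duck, rule_block from where it was at the start of the episode above 0.015 m).
It also fails if it takes over 72 s, if anything falls off the work surface, if the arm or the gripper's body presses on something with over 40 N, if the wrist force passes 120 N, or if a joint passes its speed limit or range.

## Working session

There is one attempt and no reset: what is moved stays moved. The work goes in short steps, Python scripts to look and compute and a shell command to move; the robot and the scene stay as the last step left them, time stands still between calls to the robot, and variables do not carry over. Pictures are saved under pics/ and viewed, at most 10 in all, crops included, and the job is handed in when it is done.

```bash
mkdir -p pics; python3 - <<'E'
from station import *
import cv2,numpy as np
for n in("scene","top"):
    cv2.imwrite(f"pics/{n}0.png",cv2.resize(snapshot(n)[...,::-1],(800,600),interpolation=cv2.INTER_CUBIC))
    p=camera_params(n);print(p["fx"],p["fy"],p["cx"],p["cy"],np.round(p["world_to_cam"],3).tolist())
s=sense();print(s,pinch_z)
E
```

```text
433.05042397151794 433.05042397151794 253.96988332252394 193.41276564135734 [[-0.804, 0.595, -0.008, 0.478], [0.468, 0.624, -0.625, -0.187], [-0.367, -0.506, -0.78, 1.556], [0.0, 0.0, 0.0, 1.0]]
472.8844647195386 472.8844647195386 263.182817410303 192.62560586152838 [[0.024, -1.0, -0.006, 0.011], [-0.998, -0.024, -0.059, 0.594], [0.059, 0.007, -0.998, 1.557], [0.0, 0.0, 0.0, 1.0]]
{'t': 0.1, 'q': array([ 9.72531635e-01,  5.28375199e-01,  1.43377660e+00,  5.17141846e-05,
        1.18137333e+00, -1.78531742e-01]), 'qd': array([-0.0002734 , -0.00203174, -0.00169757,  0.00197714, -0.00089864,
       -0.00079325]), 'tau': array([-5.70234999e-05, -4.43307924e+01, -1.78584892e+01, -2.20704392e-04,
        3.85477746e-03, -2.53339527e-05]), 'tcp_pos': array([0.25431324, 0.57022633, 0.23042946]), 'tool_rot': array([ 2.08338833e-01,  9.78056234e-01, -8.85210458e-04, -3.88049680e-04]), 'force': array([0.28703628, 0.58097836, 0.02272156]), 'ft_torque': array([ 0.03346317,  0.0252998 , -0.02051069]), 'gripper_force': 0.0, 'finger_gap': 0.9977718243390852} 0.0187
```

View pics/scene0.png

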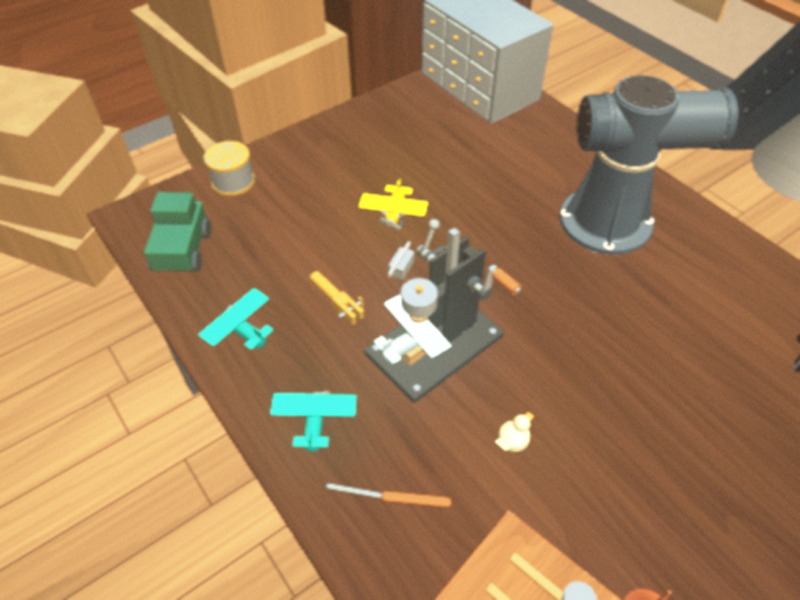

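View pics/top0.png

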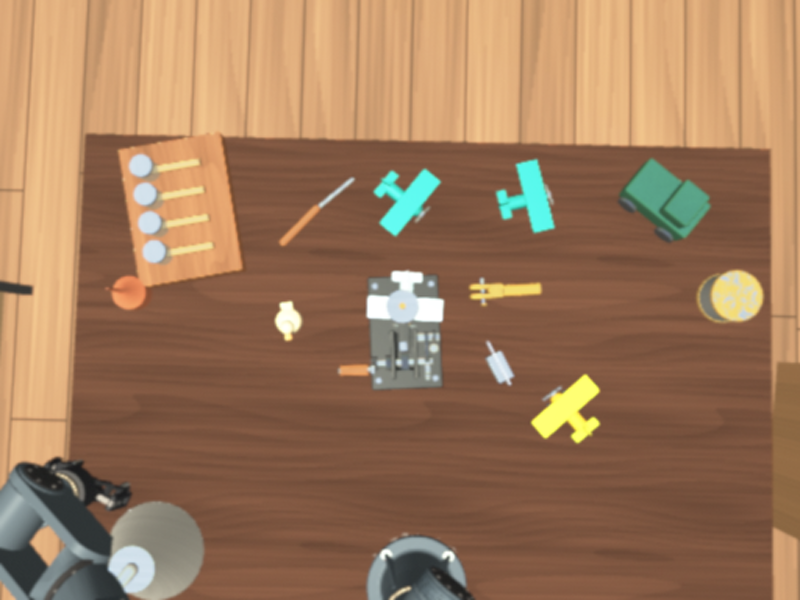

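The press stands near top-picture (405,330), its x about along world x. The crank handle is at (353,370), the lever ball near (432,335), the duck at (288,320), the vise at (505,290) and the rule block at (500,365). I'll enlarge both views.

```bash
python3 - <<'E'
from station import *
import cv2,numpy as np
a=snapshot("top")[165:255,210:290];b=snapshot("scene")[130:260,225:345]
cv2.imwrite("pics/topc.png",cv2.resize(a[...,::-1],None,fx=6.5,fy=6.5,interpolation=cv2.INTER_CUBIC))
cv2.imwrite("pics/scenec.png",cv2.resize(b[...,::-1],None,fx=4.5,fy=4.5,interpolation=cv2.INTER_CUBIC))
E
```

```text
(no output)
```

View pics/topc.png

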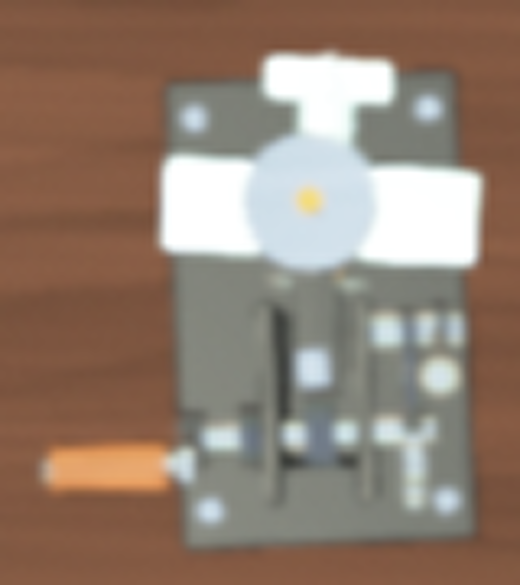

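View pics/scenec.png

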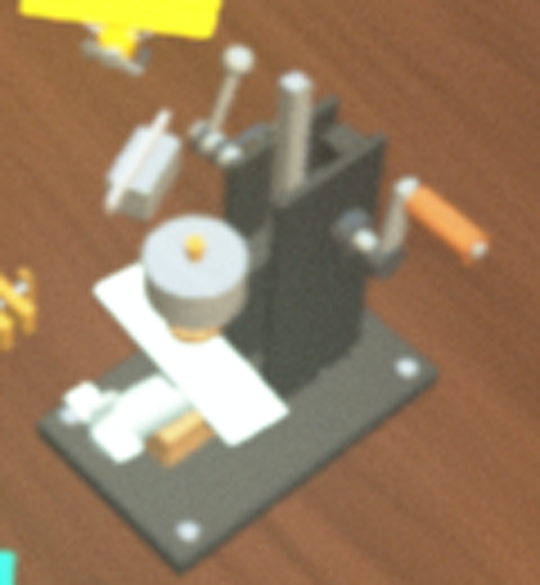

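The top crop shows the handle from (45,470) to (168,467), the ball at (440,377), and base corners at (167,83), (455,72), (473,535) and (187,548). The scene crop shows the ball at (238,60) and the handle from (412,197) to (480,248).

```bash
cat > h.py <<'E'
import numpy as np
from station import *
def ray(n,u,v):
    p=camera_params(n);W=np.array(p["world_to_cam"]);R,t=W[:3,:3],W[:3,3]
    return -R.T@t, R.T@np.array([(u-p["cx"])/p["fx"],(v-p["cy"])/p["fy"],1])
def atz(n,u,v,z):
    c,d=ray(n,u,v);return c+d*(z-c[2])/d[2]
def tri(a,b):
    A=np.zeros((3,3));y=np.zeros(3)
    for n,(u,v) in(("top",a),("scene",b)):
        c,d=ray(n,u,v);d/=np.linalg.norm(d);P=np.eye(3)-np.outer(d,d);A+=P;y+=P@c
    return np.linalg.solve(A,y)
def project(n,X):
    p=camera_params(n);c=np.array(p["world_to_cam"])@np.append(X,1);return p["fx"]*c[0]/c[2]+p["cx"],p["fy"]*c[1]/c[2]+p["cy"]
T=lambda u,v:(210+(u+.5)/6.5-.5,165+(v+.5)/6.5-.5)
S=lambda u,v:(225+(u+.5)/4.5-.5,130+(v+.5)/4.5-.5)
E
python3 - <<'E'
from h import *
C=np.array([atz("top",*T(*c),.018) for c in((167,83),(455,72),(473,535),(187,548))])
C2=np.array([atz("scene",*S(*c),.018) for c in((38,424),(180,570),(437,373))])
print(C.round(4),C2.round(4))
o=C.mean(0);x=(C[0]+C[1]-C[2]-C[3])/2;y=(C[0]+C[3]-C[1]-C[2])/2
print("o",o,"lens",np.linalg.norm(x),np.linalg.norm(y),"yaw",np.arctan2(x[1],x[0]),np.arctan2(-y[0],y[1]))
print("knob",tri(T(440,377),S(238,60)),atz("top",*T(440,377),.271))
for a,b in(((45,470),(480,248)),((168,467),(412,197))): print("h",tri(T(*a),S(*b)),atz("top",*T(*a),.224))
E
```

```text
[[ 0.6424  0.1195  0.018 ]
 [ 0.6516 -0.0281  0.018 ]
 [ 0.4155 -0.0425  0.018 ]
 [ 0.4054  0.1027  0.018 ]] [[ 0.6541 -0.0253  0.018 ]
 [ 0.646   0.1219  0.018 ]
 [ 0.4103  0.1041  0.018 ]]
o [0.52874778 0.03788741 0.018     ] lens 0.23706500093011212 0.1467435144565625 yaw 0.06568006174406886 0.06579712698336179
knob [ 0.49699918 -0.01854974  0.27280161] [ 0.49611908 -0.01782938  0.271     ]
h [0.45176301 0.15345223 0.22899681] [0.45065661 0.15489955 0.224     ]
h [0.45480215 0.09896962 0.22638153] [0.45330618 0.10048234 0.224     ]
```

```bash
python3 -m handwheel '[[[0,0,10.4,0,0,-0.028,0],[0,0,10.4,0,0,-0.028,0],[0,0,10.4,0,0,-0.028,0],[0,0,10.4,0,0,-0.028,0],[0,0,10.4,0,0,-0.028,0],[0,0,10.3,0,0,-0.028,0],[0,0,0,-0.047,0.013,0,0],[0,0,0,-0.047,0.013,0,0],[0,0,0,-0.047,0.013,0,0],[0,0,0,-0.047,0.013,0,0],[0,0,0,-0.047,0.013,0,0],[0,0,0,-0.047,0.013,0,0],[0,0,0,-0.047,0.013,0,0],[0,0,0,-0.047,0.013,0,0],[0,0,0,-0.047,0.013,0,0],[0,0,0,-0.047,0.013,0,0],[0,0,0,-0.047,0.013,0,0],[0,0,0,-0.047,0.013,0,0],[0,0,0,-0.045,0.012,0,0],[0,0,0,0,0,0,0]]]' 40
python3 - <<'E'
from h import *
from scipy.spatial.transform import Rotation as R
print(R.from_quat(sense()["tool_rot"]).as_matrix().round(3))
print("rack top",tri(T(313,365),S(295,82)))
E
```

```text
t: 2.7
tcp_pos: [0.4619, -0.0291, 0.3989]
tool_rot: [0.686, 0.728, -0.0, 0.0]
force: [0.4, 0.9, -0.5]
finger_gap: 0.004
gripper_force: 0.0
[[-0.059  0.998 -0.   ]
 [ 0.998  0.059 -0.   ]
 [-0.    -0.    -1.   ]]
rack top [0.50032851 0.03578183 0.30007649]
```

```bash
python3 -m handwheel '[[[0,0,0,0,0,0.035,0],[0,0,0,0,0,0.035,0],[0,0,0,0,0,0.035,0],[0,0,0,0,0,0.031,0],[0,0,0,0,0,0,0]]]'
python3 -m handwheel '[[[0,0,0,0,0.006,0,0],[0,0,0,0,0.006,0,0],[0,0,0,0,0.006,0,0],[0,0,0,0,0.006,0,0],[0,0,0,0,0,0,0]]]'
python3 - <<'E'
from h import *
import cv2
b=snapshot("scene")[90:220,225:345]
cv2.imwrite("pics/push.png",cv2.resize(b[...,::-1],None,fx=4.5,fy=4.5,interpolation=cv2.INTER_CUBIC))
E
```

```text
t: 3.32
tcp_pos: [0.4589, -0.0248, 0.2615]
tool_rot: [0.684, 0.73, -0.001, -0.003]
force: [0.4, -0.7, 0.8]
finger_gap: 0.0
gripper_force: 0.0
t: 3.95
tcp_pos: [0.485, -0.025, 0.2643]
tool_rot: [0.684, 0.729, -0.0, 0.0]
force: [-2.6, -0.4, 2.8]
finger_gap: -0.003
gripper_force: 1.6
```

View pics/push.png

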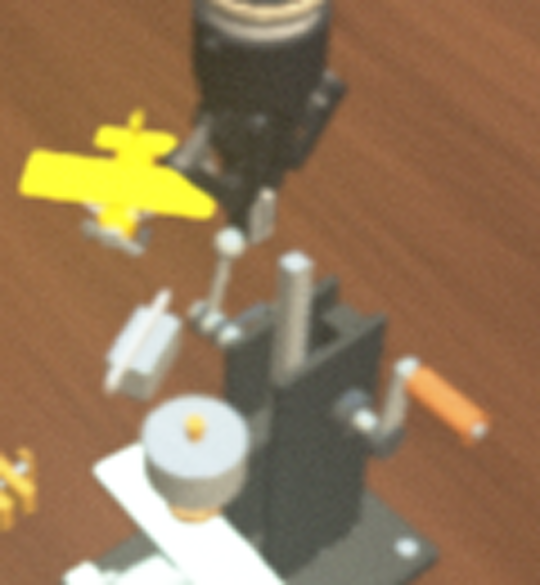

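The fingertip touches the ball, now at (229,240) and slightly moved. I'll push on in the same direction.

```bash
python3 -m handwheel '[[[0,0,0,0,0.006,-0.001,0],[0,0,0,0,0.006,-0.001,0],[0,0,0,0,0.006,0,0],[0,0,0,0,0.006,0,0],[0,0,0,0,0.005,0,0],[0,0,0,0,0,0,0]]]'
python3 -m handwheel '[[[0,0,0,0,0.003,0,0],[0,0,0,0,0.003,0,0],[0,0,0,0,0,0,0]]]'
```

```text
t: 4.75
tcp_pos: [0.5149, -0.0229, 0.2651]
tool_rot: [0.684, 0.729, 0.0, 0.0]
force: [-0.3, -0.5, 0.0]
finger_gap: -0.003
gripper_force: 0.2
t: 5.12
tcp_pos: [0.5198, -0.0225, 0.2649]
tool_rot: [0.684, 0.729, -0.0, -0.0]
force: [-2.4, 0.1, -0.1]
finger_gap: 0.001
gripper_force: 0.9
```

```bash
python3 -m handwheel '[[[0,0,0,0,0.003,0,0],[0,0,0,0,0,0,0]]]'; python3 -m handwheel '[[[0,0,0,0,0.003,0,0],[0,0,0,0,0,0,0]]]'; python3 -m handwheel '[[[0,0,0,0,0.003,0,0],[0,0,0,0,0,0,0]]]'
```

```text
t: 5.38
tcp_pos: [0.5204, -0.0224, 0.2648]
tool_rot: [0.684, 0.729, -0.002, -0.002]
force: [-7.3, -1.2, 1.9]
finger_gap: 0.001
gripper_force: 3.7
t: 5.62
tcp_pos: [0.5208, -0.0223, 0.2647]
tool_rot: [0.684, 0.73, -0.005, -0.004]
force: [-12.1, -3.1, 5.2]
finger_gap: 0.002
gripper_force: 6.9
t: 5.88
tcp_pos: [0.5211, -0.0223, 0.2645]
tool_rot: [0.684, 0.73, -0.007, -0.007]
force: [-18.3, -4.6, 8.2]
finger_gap: 0.003
gripper_force: 10.2
```

```bash
python3 -m handwheel '[[[0,0,0,0,-0.020,0,0],[0,0,0,0,-0.020,0,0],[0,0,0,0,0,-0.045,0],[0,0,0,0,0,-0.045,0],[0,0,0,0.047,-0.009,-0.02,0.6],[0,0,0,0.047,-0.009,0,0.6],[0,0,0,0.047,-0.009,0,0.6],[0,0,0,0,0,0,0.6]]]'
python3 - <<'E'
from h import *
import cv2
b=snapshot("scene")[90:250,205:355]
cv2.imwrite("pics/thrown.png",cv2.resize(b[...,::-1],None,fx=3.7,fy=3.7,interpolation=cv2.INTER_CUBIC))
from scipy.spatial.transform import Rotation as R
s=sense();M=R.from_quat(s["tool_rot"]).as_matrix()
h=np.array([.4525,.1275,.2255-.0187+.002])
print(M.round(3),"to go",M.T@(h-s["tcp_pos"]))
E
```

```text
t: 6.88
tcp_pos: [0.4531, 0.1171, 0.3762]
tool_rot: [0.682, 0.731, 0.002, 0.001]
force: [-0.1, -0.4, -0.4]
finger_gap: 0.597
gripper_force: 0.0
[[-0.067  0.998  0.003]
 [ 0.998  0.067  0.   ]
 [-0.     0.003 -1.   ]] to go [ 0.0119007  -0.00101692  0.16723302]
```

View pics/thrown.png

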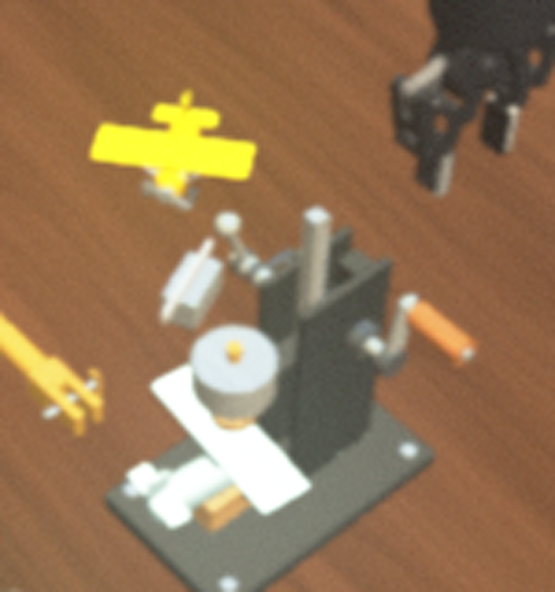

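The ball now stands on the release side at (228,222), with the head still up and the handle unmoved at (440,328). I'll go down and grip it.

```bash
python3 -m handwheel '[[[0,0,0,0.007,0,0.034,0.6],[0,0,0,0.007,0,0.034,0.6],[0,0,0,0,0,0.034,0.6],[0,0,0,0,0,0.034,0.6],[0,0,0,0,0,0.034,0.6],[0,0,0,0,0,0,0.6]]]' 40
python3 -m handwheel '[[[0,0,0,0,0,0,0],[0,0,0,0,0,0,0],[0,0,0,0,0,0,0],[0,0,0,0,0,0,0],[0,0,0,0,0,0,0]]]' 40
```

```text
t: 7.68
tcp_pos: [0.4516, 0.1272, 0.2035]
tool_rot: [0.685, 0.729, -0.002, -0.002]
force: [-0.3, 0.2, 0.1]
finger_gap: 0.598
gripper_force: 0.0
t: 8.3
tcp_pos: [0.4541, 0.1282, 0.2067]
tool_rot: [0.684, 0.729, 0.001, 0.002]
force: [2.3, -2.1, 6.3]
finger_gap: 0.219
gripper_force: 39.5
```

```bash
python3 -m handwheel '[[[0,0,0,0,-0.003,0.0006,0],[0,0,0,0,-0.003,0.0007,0],[0,0,0,0,0,0,0]]]'; python3 -m handwheel '[[[0,0,0,0,-0.003,0.0009,0],[0,0,0,0,-0.003,0.001,0],[0,0,0,0,0,0,0]]]'
```

```text
t: 8.68
tcp_pos: [0.4475, 0.1277, 0.205]
tool_rot: [0.684, 0.729, 0.001, 0.001]
force: [3.5, -2.5, 6.1]
finger_gap: 0.218
gripper_force: 39.5
t: 9.05
tcp_pos: [0.4404, 0.1273, 0.2022]
tool_rot: [0.684, 0.729, -0.0, 0.0]
force: [3.7, -4.6, 3.7]
finger_gap: 0.219
gripper_force: 39.3
```

```bash
python3 -m handwheel '[[[0,0,0,0,0.0035,-0.0015,0],[0,0,0,0,0.0036,-0.0013,0],[0,0,0,0,0.0037,-0.001,0],[0,0,0,0,0.0038,-0.0007,0],[0,0,0,0,0.0038,-0.0005,0],[0,0,0,0,0,0,0]]]'
```

```text
t: 9.8
tcp_pos: [0.4605, 0.1287, 0.2077]
tool_rot: [0.684, 0.729, 0.001, 0.001]
force: [4.3, -4.4, 3.5]
finger_gap: 0.221
gripper_force: 39.4
```

```bash
python3 -m handwheel '[[[0,0,0,0,0.0038,-0.0001,0],[0,0,0,0,0.0038,0.0001,0],[0,0,0,0,0.0038,0.0004,0],[0,0,0,0,0.0038,0.0007,0],[0,0,0,0,0,0,0]]]'; python3 -m handwheel '[[[0,0,0,0,0.0037,0.0009,0],[0,0,0,0,0.0037,0.0012,0],[0,0,0,0,0.0036,0.0014,0],[0,0,0,0,0,0,0]]]'
```

```text
t: 10.42
tcp_pos: [0.4764, 0.1297, 0.2067]
tool_rot: [0.684, 0.729, 0.002, 0.002]
force: [5.5, -3.3, 3.1]
finger_gap: 0.217
gripper_force: 39.4
t: 10.92
tcp_pos: [0.4876, 0.1305, 0.203]
tool_rot: [0.684, 0.729, 0.002, 0.002]
force: [5.9, -3.0, 1.7]
finger_gap: 0.217
gripper_force: 39.3
```

```bash
python3 - <<'E'
from h import *
import cv2
b=snapshot("scene")[120:250,215:365]
cv2.imwrite("pics/low.png",cv2.resize(b[...,::-1],None,fx=4,fy=4,interpolation=cv2.INTER_CUBIC))
E
```

```text
(no output)
```

View pics/low.png

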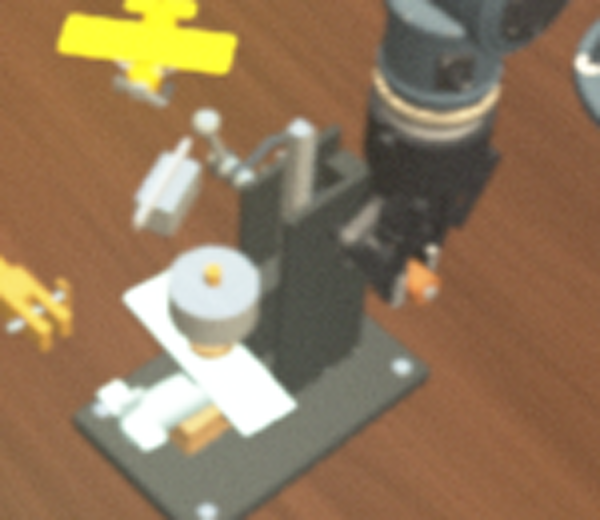

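The pawl has visibly swung clear at (265,155). The head is lower, with the pad at (210,350) still a little above the wing.

```bash
python3 -m handwheel '[[[0,0,0,0,0.0017,0.0009,0],[0,0,0,0,0.0017,0.0009,0],[0,0,0,0,0.0017,0.0009,0],[0,0,0,0,0,0,0]]]' | egrep 'tcp|^force';  python3 -m handwheel '[[[0,0,0,0,0.0016,0.0011,0],[0,0,0,0,0.0016,0.0011,0],[0,0,0,0,0,0,0]]]'| egrep 'tcp|^force'
```

```text
tcp_pos: [0.4927, 0.1308, 0.2003]
force: [7.2, -2.4, 1.3]
tcp_pos: [0.4961, 0.1311, 0.1981]
force: [6.9, -2.4, 1.4]
```

```bash
python3 -m handwheel '[[[0,0,0,0,0.0015,0.0012,0],[0,0,0,0,0.0015,0.0012,0],[0,0,0,0,0,0,0]]]' | egrep 'tcp|^force';  python3 -m handwheel '[[[0,0,0,0,0.0014,0.0012,0],[0,0,0,0,0.0014,0.0013,0],[0,0,0,0,0,0,0]]]'| egrep 'tcp|^force'
```

```text
tcp_pos: [0.4993, 0.1313, 0.1957]
force: [7.2, -2.2, 1.6]
tcp_pos: [0.5022, 0.1315, 0.1932]
force: [7.2, -3.7, 0.9]
```

```bash
python3 -m handwheel '[[[0,0,0,0,0.0014,0.0014,0],[0,0,0,0,0.0013,0.0014,0],[0,0,0,0,0,0,0]]]' | egrep 'tcp|^force';  python3 -m handwheel '[[[0,0,0,0,0.0013,0.0014,0],[0,0,0,0,0.0012,0.0015,0],[0,0,0,0,0,0,0]]]'| egrep 'tcp|^force'
```

```text
tcp_pos: [0.505, 0.1317, 0.1904]
force: [7.5, -2.9, 0.5]
tcp_pos: [0.5076, 0.1318, 0.1874]
force: [7.8, -3.0, -0.1]
```

```bash
python3 -m handwheel '[[[0,0,0,0,0.0012,0.0015,0],[0,0,0,0,0.0012,0.0016,0],[0,0,0,0,0,0,0]]]' | egrep 'tcp|^force';  python3 -m handwheel '[[[0,0,0,0,0.0011,0.0016,0],[0,0,0,0,0.0011,0.0016,0],[0,0,0,0,0,0,0]]]'| egrep 'tcp|^force'
```

```text
tcp_pos: [0.5097, 0.132, 0.1846]
force: [5.3, -3.3, 2.7]
tcp_pos: [0.5114, 0.1321, 0.182]
force: [5.3, -3.4, 7.4]
```

Load reversed at the handle: the head has landed. I'll back off slightly to neutral.

```bash
python3 -m handwheel '[[[0,0,0,0,-0.0008,-0.0014,0],[0,0,0,0,-0.0008,-0.0013,0],[0,0,0,0,0,0,0]]]'
```

```text
t: 14.48
tcp_pos: [0.5098, 0.132, 0.1844]
tool_rot: [0.684, 0.729, 0.002, 0.002]
force: [6.4, -3.6, 3.9]
finger_gap: 0.22
gripper_force: 39.5
```

```bash
python3 -m handwheel '[[[0,0,0,0,0.001,-0.0007,0],[0,0,0,0,0.001,-0.0007,0],[0,0,0,0,0,0,0]]]'
```

```text
t: 14.85
tcp_pos: [0.5096, 0.132, 0.1847]
tool_rot: [0.684, 0.729, 0.0, 0.0]
force: [3.7, -3.0, 0.9]
finger_gap: 0.216
gripper_force: 39.4
```

```bash
python3 -m handwheel '[[[0,0,0,0,0,0,0.25],[0,0,0,0,0,0,0.35],[0,0,0,0,0,0,0.5],[0,0,0,0,0,0,0.55],[0,0,0,0,0,0,0.55],[0,0,0,0,0,0,0.55]]]'
python3 -m handwheel '[[[0,0,0,0,0,-0.02,0.55],[0,0,0,0,0,-0.03,0.55],[0,0,0,0,0,-0.04,0.55],[0,0,0,0,0,-0.04,0.55],[0,0,0,0.03,-0.03,-0.03,0.55],[0,0,0,0.04,-0.03,0,0.55],[0,0,0,0.04,-0.03,0,0.55],[0,0,0,0,0,0,0.55],[0,0,0,0,0,0,0.55]]]'
python3 - <<'E'
from h import *
import cv2
b=snapshot("scene")[120:250,215:365]
cv2.imwrite("pics/end.png",cv2.resize(b[...,::-1],None,fx=4,fy=4,interpolation=cv2.INTER_CUBIC))
E
```

```text
t: 15.6
tcp_pos: [0.5089, 0.1321, 0.1848]
tool_rot: [0.684, 0.729, -0.0, -0.0]
force: [0.5, -0.9, 0.6]
finger_gap: 0.551
gripper_force: 0.0
t: 16.73
tcp_pos: [0.4125, 0.236, 0.3449]
tool_rot: [0.684, 0.729, 0.0, 0.0]
force: [0.0, 0.2, -0.6]
finger_gap: 0.548
gripper_force: 0.0
```

View pics/end.png

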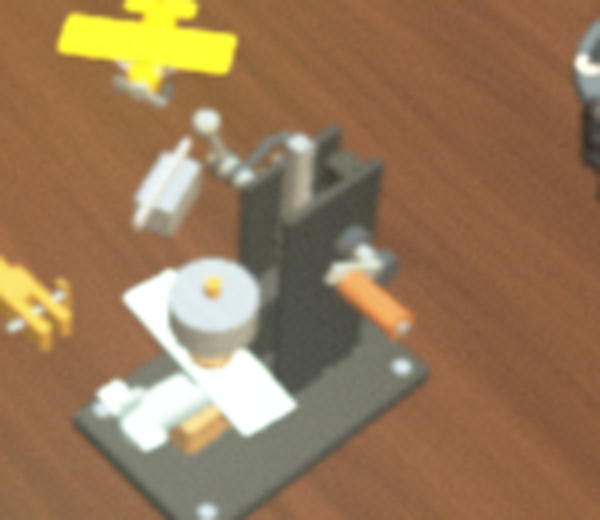

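The pad, around (210,360), rests on the wing. The handle has stayed where it was released at (375,300), the lever is over at (205,120) with the pawl clear, and the other things are undisturbed.

```bash
python3 -c "
from station import *
print(sign_off())"
```

```text
the job is handed in; nothing more can be done
None
```

I handed the job in at about 17 s: the lever is thrown over, the pawl is out, the head was let down by the crank and appears to be resting on the wing, and the crank is released. The hand-in returned no verdict. During the landing the crank pressed past neutral for a moment, to an estimated 18 N on the wing against the 20 N limit, before I backed it off.

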